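Raise the splash guard and slide the jaw model home

ROBOT

A 6-joint arm with a two-finger parallel gripper is mounted at the origin on the work surface. World frame = base frame: x ahead of the robot, y to its left, z up, the work surface at z = 0. Lengths are in m, angles in degrees, forces in N, time in s.
With the tool pointing down it reaches from about 0.25 to 0.725 m from the base axis. Payload 9.7 kg.
Tool frame: the origin (TCP) lies at the very end of the fingers, on their centre line; the grasp point (between the pads) lies 19 mm behind it (manip.pinch_z is the distance from the TCP to the grasp point, in m); z points along the fingers, y is the direction in which the jaws open and shut (so a half turn about z gives the same grasp; the last joint's range is limited). The gripper opens to 85 mm and grips with 20 to 120 N. Pads are 22 mm wide; open, the fingers measure 114 mm over their backs; the gripper's body (76 mm by 85 mm) begins 54 mm behind the grasp point. The pads swing forward as they close: fully open they stand 13 mm farther back than shut.
Start: joints at [-75.802, 4.979, 10.078, 95.1, 0, 90], TCP at [0.135, -0.533, 0.231] pointing down, gripper open.
Joint ranges: [-179.16, 179.16], [-48.56, 103.87], [-65.8, 70.77], [-126.05, 130.52], [-82.76, 87.17], [-180, 180]. Speed limits (degrees/s): [127.2, 127.2, 147.25, 180, 180, 180].

INTERFACE

Orientations are given as a 3x3 rotation matrix whose columns are the frame's x, y, z axes.
In Python, from plant import manip gives the robot as it stands. The module is installed in compiled form; this text tells all that it offers.
- The arm moves only by the tool drive_tool, never from a script. Its argument "rows" is a list that holds one entry, the list of rows, each a list of 7 numbers: the turn, a rotation vector about the tool's x, y, z in rad, then the shift along the tool's x, y, z in mm, then the closure, from 0 (fully open) to 1 (shut). A call has 1 to 20 rows; each row shifts and turns the commanded pose from where the row before left it, along the tool's axes as they then stand; what a row does not reach is not made up. A row lasts 1/8 s, in which the tool goes at most 62.5 mm and 10.7 degrees, less where a joint would pass 70% of its speed; a pose out of reach is approached as far as the arm can. A call is refused whole if a number of a shift passes 62.5 or a number of a turn 0.188, either way. A call with a gripper value outside its range is refused whole. The fingers move at their own pace and stop on an object; the grip force is fixed at half the most. Time passes only in rows, so rows that do not move let the fingers close. It gives the time, the measured TCP pose, the force and the opening at its end, in the units of the state.
- manip.state(): the state, without advancing time (a new reading comes with each control period).
- manip.camera(name): name is "side" or "top"; returns a dict with "image" (420x560x3 uint8, red, green, blue), "range_z" (420x560 float32, m along the optical axis (not along the pixel's ray), 0 where there is no reading), "fx", "fy", "cx", "cy" (pixels), "k1" (the pictures are not rectified: a ray, as slopes to the right and down, at radius r is drawn at 1 + k1 r^2 times it, then the intrinsics apply), "R" (3x3) and "t" (3): a world point X has camera coordinates R X + t. Camera axes: x right, y down, z forward; pixel columns grow to the right and rows downward; lengths in m; the calibration is good to about 2 mm. A picture is of the moment at which its call begins.
- manip.job_done(): hands the job in, once; it reports no verdict.
Trained networks look in a picture, given as the dict that the camera call returned (one of the last four; its "shot" number tells which), for a name from the list of things; names that differ only in an ending like _2 or _b are one class to them, and where a whole thing is asked for, a point or a joint stands for the part that bears it (a point fixed in the world has none). Each returns a list of dicts, best first, with "p" (0 to 1); they miss things now and then, are a little off and sometimes report something else, mostly with a low value. They report only what shows in the picture. A call takes as long as a camera call. They do not tell look-alikes from the thing itself.
- manip.boxes_of(picture, target): "location" ([x, y, z] in m, in world coordinates, good to about 4 mm: the middle of the surface that is visible of it).
- manip.silhouettes(picture, target): "pixels" (420x560 bool, what is visible of it).
The state is a dict: "t": time; "qpos": joint angles; "joint_velocities": joint speeds; "joint_efforts": joint torques, N m; "eef_pos": TCP position; "ee_rot": TCP orientation; "ft_force": force on the tool from outside, world axes, zero at the start; "wrist_torque": the same for the moment, N m; "finger_gap": finger opening in m.
Only numpy, scipy, OpenCV 4.12 (cv2) and the standard library are available. Lean on these libraries where they do the work, as an engineer would, in place of code of your own. Each camera call takes 0.05 s, during which the arm holds its last target.

TASK

Push the counterweighted splash guard of the model stand up past its balance point so that it stays raised by itself, raising it steadily and not flinging it. Then push the jaw model back along the stand's plate, between its rails, until it sits squarely against the back stop. Use only pushes of the fingertips: do not lift or tip the model, and leave the other things on the table where they are.

Things in the scene. Friction and masses are not known exactly. Their poses are not given: they have to be found in the camera images.
- stand: Model stand fixed to the table: aluminium plate 320 (x) x 160 (y) x 12 mm. Origin at the centre of the plate's underside, on the table; +x points from the open front to the back, +z up. Two grey upright cheeks at the back (34 mm in x, centred at x = +110 mm, y = -40 and +40 mm, tops 122 mm above the table) carry the guard's hinge.
- stop_face (a point): Centre of the back stop's front face: stand x = +75 mm, y = 0, 30 mm above the table; axes as stand. The stop is a cross block 12 mm thick, 102 mm wide, its top 47 mm above the table.
- guard_hinge (a point): Point on the guard's hinge axis midway between the cheeks: stand x = +110 mm, y = 0, 105 mm above the table; axes as stand. The hinge axis runs along the stand's y.
- guard_bar (a point): Middle of the guard's front bar: level round steel bar, 14 mm thick, 150 mm long along the stand's y, 190 mm from the hinge axis. Moves with the guard; lowered it is at stand x = -66 mm, 176 mm above the table, with free air before and under it (the jaw model below is 57 mm high above the table).
- guard (a joint): Guard angle, rad: 0 lowered (sloping 0.384 rad above level, front bar over the stand's front half), 1.45 raised on its stop, leaning slightly back. A clear panel 110 x 110 mm in a steel frame, round counterweight behind the hinge. Below 0.61 (balance point) it sinks back, above it goes on up by itself and stays. Under 3 N at the front bar moves it; damped.
- jaw_model: Loose plaster jaw model, 0.2 to 0.4 kg: foot 70 (x) x 76 (y) x 26 mm with flat upright faces, on it a horseshoe arch of teeth (curve to the front), 45 mm high in all. Origin at the centre of its underside, +x as the stand's. Starts on the plate between the rails, near the open front, origin at stand x -100 to -50 mm. Home: back face on the stop, origin at stand x = +40 mm.
- vial_a: Loose bystander: small amber jar with white cap, 22 mm across and 42 mm high, on the table left (+y) of the stand; origin at the centre of its underside.
- vial_b: Loose bystander: an equal small amber jar, on the left of the table; origin at the centre of its underside.
- mixing_cup: Loose bystander: open steel cup, 52 mm across and 36 mm high, on the table right (-y) of the stand; origin at the centre of its underside.
- bur_block: Loose bystander: aluminium bur holder 60 x 45 x 24 mm with short steel pins on top (38 mm high in all), on the table left of the stand, near its back; origin at the centre of its underside.
- probe: Loose bystander: steel hand probe 140 mm long and 10 mm thick, lying on a sheet of paper at the left; origin under its middle.
- pad: Loose bystander: dark blue rest pad 75 x 130 x 24 mm on the right of the table; origin at the centre of its underside.
- rails (a point): Midway between the two guide rails on the plate, level with their tops: stand x = -37.5 mm, y = 0, 22 mm above the table; axes as stand. Each rail is 225 mm long along x (to the back stop), 8 mm wide, 10 mm high above the plate; 86 mm are free between them.
There are look-alikes about, which are no part of the job. What is shaped like the jaw_model but purple or red is not meant.

How it is judged:
By the outcome, as a careful person would: the job done as asked, in the order asked, and still so for the second after the job is handed in, with the robot touching nothing.
It also fails if it takes over 50 s, if anything falls off the work surface, if the arm or the gripper's body presses on something with over 40 N, if the wrist force passes 120 N, or if a joint passes its speed limit or range.

## Working session

There is one attempt and no reset: what is moved stays moved. The work goes in short steps, Python scripts to look and compute and a tool call to move; the robot and the scene stay as the last step left them, time stands still between calls to the robot, and variables do not carry over. Pictures are saved under pics/ and viewed, and the job is handed in when it is done.

Besides the shell and the picture viewer there is one more tool, called after "Emit:" in YAML: its name, and indented under it one key for each argument. drive_tool: Moves the arm, as the interface text tells. Its arguments: {"type":"object","properties":{"rows":{"type":"array","items":{"type":"array","items":{"type":"array","items":{"type":"number"}}}}},"required":["rows"]}

```bash
mkdir -p pics; cat > h.py <<'E'
import numpy as np, cv2, pickle
from plant import manip
def shot(n):
    c=manip.camera(n); return c
def deproj(c,u,v,z=None):
    K=np.array([[c['fx'],0,c['cx']],[0,c['fy'],c['cy']],[0,0,1]])
    p=cv2.undistortPoints(np.array([[[u,v]]],float),K,np.array([c['k1'],0,0,0,0.]))[0,0]
    if z is None: z=c['range_z'][int(round(v)),int(round(u))]
    X=np.array([p[0]*z,p[1]*z,z]); return c['R'].T@(X-c['t'])
def cloud(c):
    h,w=c['range_z'].shape
    K=np.array([[c['fx'],0,c['cx']],[0,c['fy'],c['cy']],[0,0,1]])
    u,v=np.meshgrid(np.arange(w),np.arange(h))
    p=cv2.undistortPoints(np.stack([u.ravel(),v.ravel()],1).astype(float)[:,None],K,np.array([c['k1'],0,0,0,0.]))[:,0]
    z=c['range_z'].ravel().astype(float)
    X=np.c_[p*z[:,None],z]-np.array(c['t'])
    W=X@np.array(c['R']); W[z==0]=np.nan
    return W.reshape(h,w,3)
def proj(c,X):
    K=np.array([[c['fx'],0,c['cx']],[0,c['fy'],c['cy']],[0,0,1]])
    rv,_=cv2.Rodrigues(np.array(c['R']))
    return cv2.projectPoints(np.atleast_2d(np.array(X,float)),rv,np.array(c['t'],float),K,np.array([c['k1'],0,0,0,0.]))[0][:,0]
def save(c,n): cv2.imwrite('pics/'+n,cv2.cvtColor(c['image'],cv2.COLOR_RGB2BGR))
E
python3 - <<'E'
from h import *
a=shot('side');b=shot('top')
save(a,'s0.png');save(b,'t0.png')
for n in ['stand','guard_bar','guard','jaw_model','vial_a','mixing_cup','bur_block','probe','pad']:
    for c,k in((a,'side'),(b,'top')):
        print(n,k,[(round(d['p'],2),np.round(d['location'],3).tolist(),np.round(proj(c,d['location'])[0]).tolist()) for d in manip.boxes_of(c,n)[:4]])
print(manip.state())
E
```

```text
stand side [(0.76, [0.605, 0.035, 0.021], [249.0, 238.0])]
stand top [(0.86, [0.591, 0.02, 0.102], [279.0, 186.0])]
guard_bar side [(0.56, [0.598, 0.031, 0.15], [250.0, 199.0])]
guard_bar top [(0.61, [0.585, 0.018, 0.152], [280.0, 185.0]), (0.53, [0.589, 0.017, 0.107], [280.0, 186.0])]
guard side [(0.62, [0.596, 0.032, 0.15], [251.0, 200.0])]
guard top [(0.68, [0.588, 0.017, 0.152], [280.0, 184.0])]
jaw_model side [(0.89, [0.349, -0.173, 0.024], [356.0, 226.0]), (0.85, [0.614, -0.246, 0.024], [290.0, 198.0]), (0.73, [0.486, -0.198, 0.03], [318.0, 210.0]), (0.63, [0.488, -0.002, 0.038], [291.0, 237.0])]
jaw_model top [(0.83, [0.491, -0.219, 0.024], [348.0, 218.0]), (0.69, [0.358, -0.199, 0.025], [342.0, 257.0]), (0.67, [0.632, -0.257, 0.027], [359.0, 177.0]), (0.64, [0.491, -0.021, 0.038], [291.0, 217.0])]
vial_a side [(0.75, [0.53, 0.481, 0.03], [169.0, 348.0]), (0.54, [0.451, 0.097, 0.031], [286.0, 261.0]), (0.23, [0.638, -0.113, 0.024], [265.0, 213.0])]
vial_a top []
mixing_cup side [(0.74, [0.638, -0.112, 0.023], [264.0, 213.0]), (0.59, [0.604, 0.043, 0.023], [248.0, 239.0])]
mixi
[... 599 characters left out ...]
1,
       -2.29304377e-03,  9.00009061e+01]), 'joint_velocities': array([-0.03785377,  0.03376534, -0.00864154, -0.06526154,  0.01661179,
       -0.0696311 ]), 'joint_efforts': array([-1.75714769e-03, -5.20103180e+01,  4.64870954e+01,  1.26792394e-03,
       -1.34306383e-04,  3.32477725e-05]), 'eef_pos': array([ 0.13489342, -0.53319991,  0.23130352]), 'ee_rot': array([[ 9.69455772e-01,  2.45266193e-01, -3.23033959e-05],
       [ 2.45266192e-01, -9.69455772e-01, -3.54881000e-05],
       [-4.00207448e-05,  2.64812125e-05, -9.99999999e-01]]), 'ft_force': array([0.56613609, 0.03125238, 0.08000715]), 'wrist_torque': array([ 0.02606999, -0.00734898, -0.06038157]), 'finger_gap': 0.0857752423503653}
```

View pics/s0.png

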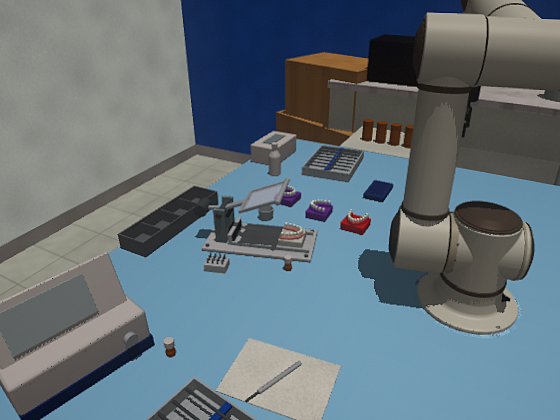

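View pics/t0.png

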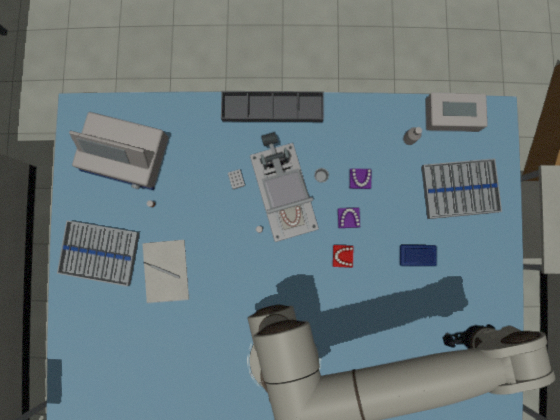

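```bash
python3 - <<'E'
from h import *
a=shot('side');b=shot('top')
pickle.dump((a,b),open('c0.pkl','wb'))
for c,n,(x,y,w,h) in((a,'cs0.png',(190,165,140,115)),(b,'ct0.png',(220,120,120,130))):
    im=cv2.cvtColor(c['image'],cv2.COLOR_RGB2BGR)[y:y+h,x:x+w]
    cv2.imwrite('pics/'+n,cv2.resize(im,None,fx=4.5,fy=4.5,interpolation=cv2.INTER_CUBIC))
for c in(a,b):
    W=cloud(c); 
    print(c['fx'],c['k1'],np.round(c['t'],3),np.round(-np.array(c['R']).T@c['t'],3))
    m=(abs(W[...,2])<.02)&(W[...,0]>.3)&(W[...,0]<.75)&(abs(W[...,1])<.4)
    print(np.nanmedian(W[...,2][m]))
    m=(W[...,2]>.006)&(W[...,2]<.018)&(W[...,0]>.35)&(W[...,0]<.75)&(W[...,1]<.1)&(W[...,1]>-.09)
    P=W[m]; print(len(P),np.median(P,0),cv2.minAreaRect(P[:,:2].astype(np.float32)),np.median(P[:,2]))
    s=manip.silhouettes(c,'pad')
    if s:
        P=W[s[0]['pixels']]; P=P[abs(P[:,2]-.024)<.006]; print('pad',len(P),cv2.minAreaRect(P[:,:2].astype(np.float32)))
E
```

```text
429.88142835324805 -0.06280332452902694 [0.461 0.225 1.052] [0.023 0.929 0.712]
0.0013245584762830017
1775 [0.57029811 0.03029968 0.01365243] ((0.5777155160903931, 0.014509424567222595), (0.3346041738986969, 0.19021353125572205), 4.217135429382324) 0.013652434929566153
pad 332 ((0.3634617328643799, -0.4584103226661682), (0.12820614874362946, 0.07458985596895218), 87.8172378540039)
504.2958156187619 -0.11491036629682899 [0.035 0.517 1.729] [0.369 0.007 1.767]
0.0007246064148010462
1375 [0.53196667 0.01560375 0.01156907] ((0.5500171184539795, 0.0060195401310920715), (0.3988921642303467, 0.18872907757759094), 0.29477059841156006) 0.011569072113484737
pad 623 ((0.36297163367271423, -0.46417972445487976), (0.07281320542097092, 0.12806542217731476), 0.27562081813812256)
```

```bash
ls pics
```

```text
cs0.png
ct0.png
s0.png
t0.png
```

View pics/cs0.png

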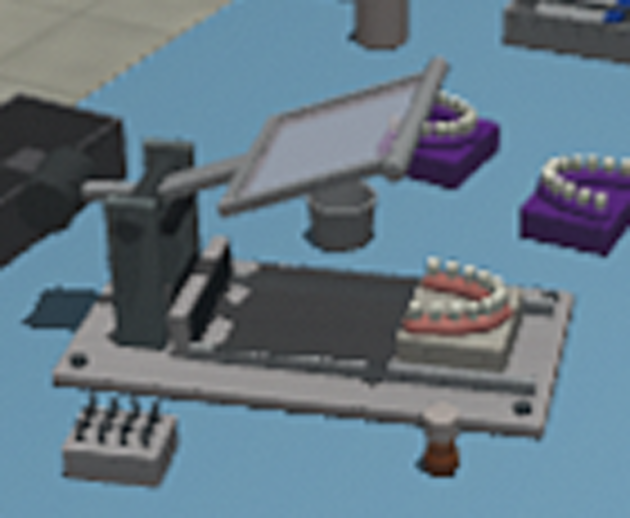

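View pics/ct0.png

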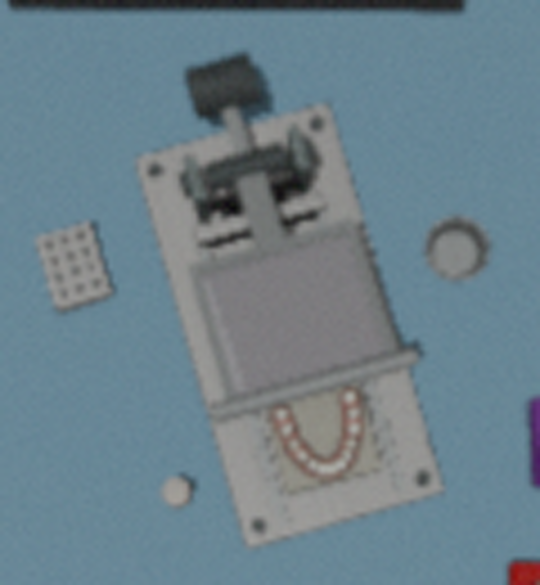

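```bash
cat > fit.py <<'E'
from h import *
from scipy.optimize import least_squares
a,b=pickle.load(open('c0.pkl','rb'))
T=[((-160,80,12),(248,545)),((-160,-80,12),(442,490)),((160,80,12),(138,158)),((160,-80,12),(328,103))]
S=[((-160,80,12),(540,432)),((160,80,12),(52,378)),((-160,-80,12),(575,292))]
uv=lambda o,p:(np.array(p)+.5)/4.5-.5+np.array(o)
def s2w(q,P):
    P=np.atleast_2d(P)/1000.; c,s=np.cos(q[2]),np.sin(q[2])
    return np.c_[q[0]+c*P[:,0]-s*P[:,1],q[1]+s*P[:,0]+c*P[:,1],P[:,2]]
def res(q,top=1,side=1):
    r=[]
    if top: r.append(proj(b,s2w(q,[p for p,_ in T]))-[uv((220,120),p) for _,p in T])
    if side: r.append(proj(a,s2w(q,[p for p,_ in S]))-[uv((190,165),p) for _,p in S])
    return np.concatenate(r).ravel()
if __name__=='__main__':
    for k in((1,0),(0,1),(1,1)):
        o=least_squares(res,[.58,.01,.2],args=k); print(k,o.x,np.degrees(o.x[2]),np.round(o.fun,1))
    q=o.x
    # predicted bar, cloud in stand coords
    for c,n in((a,'s'),(b,'t')):
        W=cloud(c).reshape(-1,3); d=W[:,:2]-q[:2]; cc,s=np.cos(q[2]),np.sin(q[2])
        X=np.c_[cc*d[:,0]+s*d[:,1],-s*d[:,0]+cc*d[:,1],W[:,2]]*1000
        X=X[~np.isnan(X[:,0])]
        m=(X[:,2]>165)&(X[:,2]<200)&(abs(X[:,0])<100)&(abs(X[:,1])<100); print(n,'bar',m.sum(),np.round(np.percentile(X[m],[2,50,98],axis=0)))
        m=(X[:,2]>24)&(X[:,2]<70)&(X[:,0]<-20)&(X[:,0]>-150)&(abs(X[:,1])<60); print(n,'jaw',m.sum(),np.round(np.percentile(X[m],[2,50,98],axis=0)))
        m=(X[:,2]>108)&(X[:,2]<130)&(X[:,0]<135)&(X[:,0]>85)&(abs(X[:,1])<80); print(n,'cheek',m.sum(),np.round(np.percentile(X[m],[2,50,98],axis=0)))
E
python3 fit.py
```

```text
(1, 0) [0.58339709 0.00413908 0.28954533] 16.58972567118271 [-0.4  0.8  0.7  0.3 -0.8 -0.5  0.5 -0.6]
(0, 1) [0.58154044 0.01013338 0.29214015] 16.738397772192403 [ 0.8 -0.3 -0.9 -0.5  0.   0.6]
(1, 1) [0.58316808 0.00582457 0.28851646] 16.530775476304374 [-0.9  0.8  0.2  0.4 -1.2 -0.5  0.  -0.6  0.8 -1.2 -0.4 -1.5  0.2 -0.1]
s bar 341 [[-72. -65. 165.]
 [-53.  11. 175.]
 [-27.  76. 186.]]
s jaw 548 [[-129.  -41.   24.]
 [ -95.   25.   41.]
 [ -43.   51.   60.]]
s cheek 242 [[ 87. -40. 109.]
 [107.   9. 117.]
 [129.  53. 125.]]
t bar 508 [[-73. -68. 165.]
 [-55.  -1. 174.]
 [-26.  66. 189.]]
t jaw 480 [[-132.  -49.   25.]
 [ -98.   -3.   40.]
 [ -63.   43.   61.]]
t cheek 216 [[ 87. -48. 108.]
 [108.  -1. 116.]
 [128.  45. 126.]]
```

Emit:
drive_tool:
  rows:
    - [[0,0,0,28,-33.6,0,1],[0,0,0,28,-33.6,0,1],[0,0,0,28,-33.6,0,1],[0,0,0,28,-33.6,0,1],[0,0,0,28,-33.6,0,1],[0,0,0,28,-33.6,0,1],[0,0,0,28,-33.6,0,1],[0,0,0,28,-33.6,0,1],[0,0,0,28,-33.6,0,1],[0,0,0,28,-33.6,0,1],[0,0,0,28,-33.6,0,1],[0,0,0,28,-33.6,0,1],[0,0,-0.041,0,0,0,1],[0,0,0,0,0,0,1]]

```text
t: 2.95
eef_pos: [0.3618, -0.0595, 0.2313]
ee_rot: [[0.958, 0.286, 0.0], [0.286, -0.958, -0.0], [-0.0, 0.0, -1.0]]
ft_force: [0.0, 0.8, 0.1]
finger_gap: -0.0001
```

```bash
cat > st.py <<'E'
from h import *
np.set_printoptions(suppress=True,precision=4)
s=manip.state(); q=[.583,.005,np.radians(16.55)]
c,sn=np.cos(q[2]),np.sin(q[2]); d=s['eef_pos'][:2]-q[:2]
print('t',s['t'],'q',np.round(s['qpos'],2),'p',s['eef_pos'],'stand',np.round([1000*(c*d[0]+sn*d[1]),1000*(-sn*d[0]+c*d[1]),1000*s['eef_pos'][2]],1))
M=np.array([[c,sn,0],[-sn,c,0],[0,0,1]])
print('R in stand\n',M@s['ee_rot'],'F stand',M@s['ft_force'],'gap',s['finger_gap'])
E
python3 st.py
```

```text
t 2.95 q [ -9.33 -19.84 -12.12  97.72  -0.   154.06] p [ 0.3618 -0.0595  0.2313] stand [-230.4    1.2  231.3]
R in stand
 [[ 1.      0.001  -0.    ]
 [ 0.001  -1.     -0.0001]
 [-0.      0.0001 -1.    ]] F stand [0.2513 0.7757 0.0606] gap -9.693905774764431e-05
```

Emit:
drive_tool:
  rows:
    - [[0,0,0,20,0,0,1],[0,0,0,20,0,0,1],[0,0,0,20,0,0,1],[0,0,0,20,0,0,1],[0,0.157,0,0,0,0,1],[0,0.157,0,0,0,0,1],[0,0.157,0,0,0,0,1],[0,0.157,0,0,0,0,1],[0,0.157,0,0,0,0,1],[0,0,0,0,0,0,1]]

```text
t: 4.2
eef_pos: [0.4487, -0.046, 0.2307]
ee_rot: [[0.69, 0.287, 0.664], [0.199, -0.958, 0.207], [0.696, -0.011, -0.718]]
ft_force: [0.2, -0.5, -0.0]
finger_gap: -0.0002
```

```bash
python3 st.py
```

```text
t 4.2 q [-22.04 -48.47 -39.99  61.64  26.2  150.39] p [ 0.4487 -0.046   0.2307] stand [-143.2  -10.6  230.7]
R in stand
 [[ 0.7181  0.0023  0.6959]
 [-0.0059 -0.9999  0.0094]
 [ 0.6959 -0.0108 -0.7181]] F stand [ 0.0518 -0.5839 -0.0458] gap -0.00022782232284933784
```

Emit:
drive_tool:
  rows:
    - [[0,0,0,0,-3.5,15,1],[0,0,0,-5,-3.5,15,1],[0,0,0,-5,-3.5,15,1],[0,0,0,-6,0,15,1],[0,0,0,-6,0,15,1],[0,0,0,-6,0,15,1],[0,0,0,0,0,0,1]]

```text
t: 5.08
eef_pos: [0.4873, -0.0209, 0.1509]
ee_rot: [[0.686, 0.291, 0.666], [0.204, -0.957, 0.208], [0.698, -0.007, -0.716]]
ft_force: [-0.0, 0.1, 0.2]
finger_gap: 0.0003
```

```bash
python3 st.py
```

```text
t 5.075 q [-15.1  -46.23 -48.47  48.33  22.   156.08] p [ 0.4873 -0.0209  0.1509] stand [-99.1   2.4 150.9]
R in stand
 [[ 0.7161  0.0069  0.6979]
 [ 0.0002 -1.      0.0098]
 [ 0.698  -0.0069 -0.7161]] F stand [-0.0283  0.0735  0.1869] gap 0.0003126511661909492
```

Emit:
drive_tool:
  rows:
    - [[0,0,0,0,1,10,1],[0,0,0,4,1,10,1],[0,0,0,4,0,0,1],[0,0,0,0,0,0,1]]

```text
t: 5.58
eef_pos: [0.5072, -0.0172, 0.1421]
ee_rot: [[0.685, 0.292, 0.667], [0.204, -0.956, 0.209], [0.699, -0.007, -0.715]]
ft_force: [0.1, 0.1, 0.1]
finger_gap: 0.0
```

```bash
python3 st.py; python3 - <<'E'
from h import *
a=shot('side')
im=cv2.cvtColor(a['image'],cv2.COLOR_RGB2BGR)[130:290,170:370]
cv2.imwrite('pics/s1.png',cv2.resize(im,None,fx=3.5,fy=3.5,interpolation=cv2.INTER_CUBIC))
E
```

```text
t 5.575 q [-13.61 -42.96 -48.15  44.86  21.11 157.33] p [ 0.5072 -0.0172  0.1421] stand [-79.    0.3 142.1]
R in stand
 [[ 0.7152  0.0075  0.6989]
 [ 0.0003 -0.9999  0.0105]
 [ 0.699  -0.0073 -0.7151]] F stand [0.1484 0.0295 0.0638] gap 1.4873115221729537e-05
```

View pics/s1.png

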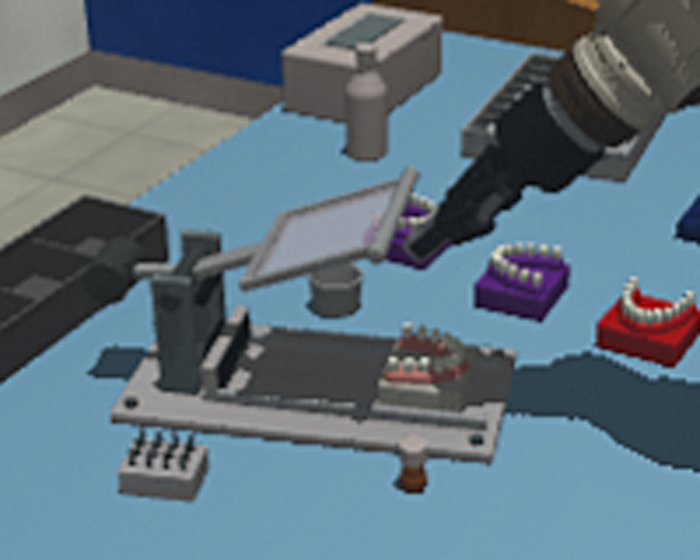

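```bash
cat > arc.py <<'E'
import numpy as np
def tcp(th,over=0):
    B=np.array([110,105])+190*np.array([-np.cos(.384+th),np.sin(.384+th)])
    phi=np.radians(45.7) if th+.384<np.radians(45.7) else th+.384
    u=np.array([np.sin(phi),np.cos(phi)]);d=np.array([np.cos(phi),-np.sin(phi)])
    return B-18*u+15*d,phi
print(tcp(0))
p,f=tcp(0)
for th in np.arange(.04,.93,.04):
    n,g=tcp(th); u=np.array([np.sin(f),np.cos(f)]);d=np.array([np.cos(f),-np.sin(f)])
    D=n-p; print(round(th,2),np.round(n),'turn',round(-(g-f),3),'tx %.1f tz %.1f'%(D@u,D@d)); p,f=n,g
E
python3 arc.py
```

```text
(array([-68.56921031, 152.87324249]), np.float64(0.7976154681614086))
0.04 [-66. 160.] turn -0.0 tx 7.0 tz -2.9
0.08 [-62. 167.] turn -0.0 tx 7.1 tz -2.6
0.12 [-59. 173.] turn -0.0 tx 7.2 tz -2.3
0.16 [-55. 180.] turn -0.0 tx 7.3 tz -2.1
0.2 [-51. 186.] turn -0.0 tx 7.4 tz -1.8
0.24 [-47. 193.] turn -0.0 tx 7.5 tz -1.5
0.28 [-42. 199.] turn -0.0 tx 7.5 tz -1.2
0.32 [-37. 205.] turn -0.0 tx 7.6 tz -0.9
0.36 [-32. 210.] turn -0.0 tx 7.6 tz -0.6
0.4 [-27. 216.] turn -0.0 tx 7.6 tz -0.3
0.44 [-22. 221.] turn -0.026 tx 7.2 tz -0.4
0.48 [-17. 226.] turn -0.04 tx 7.0 tz -0.6
0.52 [-12. 231.] turn -0.04 tx 7.0 tz -0.6
0.56 [ -7. 236.] turn -0.04 tx 7.0 tz -0.6
0.6 [ -2. 241.] turn -0.04 tx 7.0 tz -0.6
0.64 [  4. 245.] turn -0.04 tx 7.0 tz -0.6
0.68 [  9. 249.] turn -0.04 tx 7.0 tz -0.6
0.72 [ 15. 253.] turn -0.04 tx 7.0 tz -0.6
0.76 [ 21. 257.] turn -0.04 tx 7.0 tz -0.6
0.8 [ 27. 260.] turn -0.04 tx 7.0 tz -0.6
0.84 [ 34. 263.] turn -0.04 tx 7.0 tz -0.6
0.88 [ 40. 266.] turn -0.04 tx 7.0 tz -0.6
0.92 [ 46. 269.] turn -0.04 tx 7.0 tz -0.6
```

Emit:
drive_tool:
  rows:
    - [[0,0,0,5,0,0,1],[0,0,0,5,0,0,1],[0,0,0,5,0,0,1],[0,0,0,3.5,0,-1.4,1],[0,0,0,3.5,0,-1.4,1],[0,0,0,3.5,0,-1.3,1],[0,0,0,3.5,0,-1.3,1],[0,0,0,3.6,0,-1.2,1],[0,0,0,3.6,0,-1.2,1],[0,0,0,3.6,0,-1.1,1],[0,0,0,3.6,0,-1,1]]

```text
t: 7.0
eef_pos: [0.5302, -0.0105, 0.1792]
ee_rot: [[0.686, 0.292, 0.667], [0.204, -0.956, 0.209], [0.699, -0.007, -0.715]]
ft_force: [-0.5, 0.1, -0.4]
finger_gap: 0.0002
```

```bash
python3 st.py; python3 - <<'E'
from h import *
a=shot('side')
im=cv2.cvtColor(a['image'],cv2.COLOR_RGB2BGR)[130:290,170:370]
cv2.imwrite('pics/s2.png',cv2.resize(im,None,fx=3.5,fy=3.5,interpolation=cv2.INTER_CUBIC))
E
```

```text
t 7.0 q [-11.64 -39.37 -42.47  46.39  19.83 158.95] p [ 0.5302 -0.0105  0.1792] stand [-55.    0.2 179.2]
R in stand
 [[ 0.7152  0.0073  0.6989]
 [ 0.     -0.9999  0.0104]
 [ 0.6989 -0.0074 -0.7152]] F stand [-0.4824  0.2933 -0.3817] gap 0.00020022252454183549
```

View pics/s2.png

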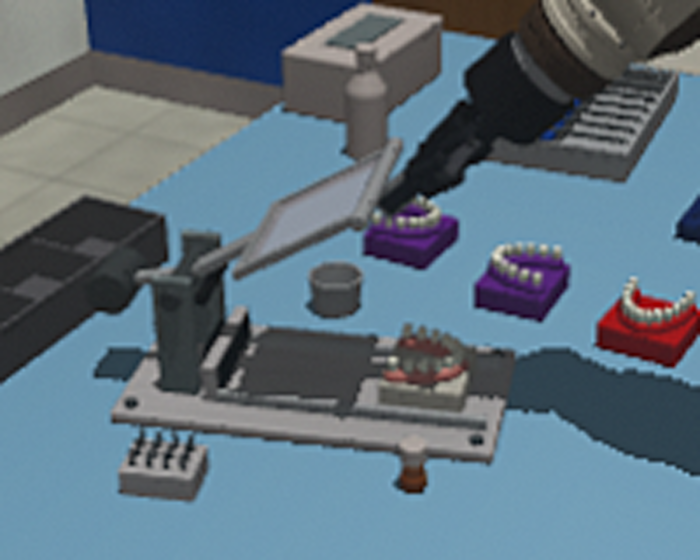

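The guard is rising with the fingertip under its bar (tip about (385,210) in the crop). I'll carry on along the arc.

Emit:
drive_tool:
  rows:
    - [[0,0,0,5,0,-1.2,1],[0,0,0,5,0,-1.2,1],[0,0,0,5,0,-1,1],[0,0,0,5,0,-0.9,1],[0,0,0,5,0,-0.8,1],[0,0,0,5,0,-0.7,1],[0,0,0,5,0,-0.5,1],[0,0,0,5,0,-0.4,1],[0,0,0,5,0,-0.3,1],[0,-0.013,0,5,0,-0.3,1],[0,-0.026,0,5,0,-0.4,1],[0,-0.029,0,5,0,-0.4,1],[0,-0.029,0,5,0,-0.4,1],[0,-0.029,0,5,0,-0.4,1]]

```text
t: 8.8
eef_pos: [0.5732, 0.0022, 0.2339]
ee_rot: [[0.765, 0.292, 0.575], [0.229, -0.956, 0.181], [0.602, -0.007, -0.798]]
ft_force: [0.2, -0.0, 0.0]
finger_gap: -0.0002
```

```bash
python3 st.py; python3 - <<'E'
from h import *
a=shot('side')
im=cv2.cvtColor(a['image'],cv2.COLOR_RGB2BGR)[130:290,170:370]
cv2.imwrite('pics/s3.png',cv2.resize(im,None,fx=3.5,fy=3.5,interpolation=cv2.INTER_CUBIC))
E
```

```text
t 8.8 q [ -6.89 -26.5  -25.59  56.4   14.42 160.78] p [0.5732 0.0022 0.2339] stand [-10.1   0.1 233.9]
R in stand
 [[ 0.7981  0.0073  0.6024]
 [ 0.0015 -0.9999  0.0102]
 [ 0.6025 -0.0072 -0.7981]] F stand [ 0.2052 -0.0673  0.0288] gap -0.00020740272894167284
```

View pics/s3.png

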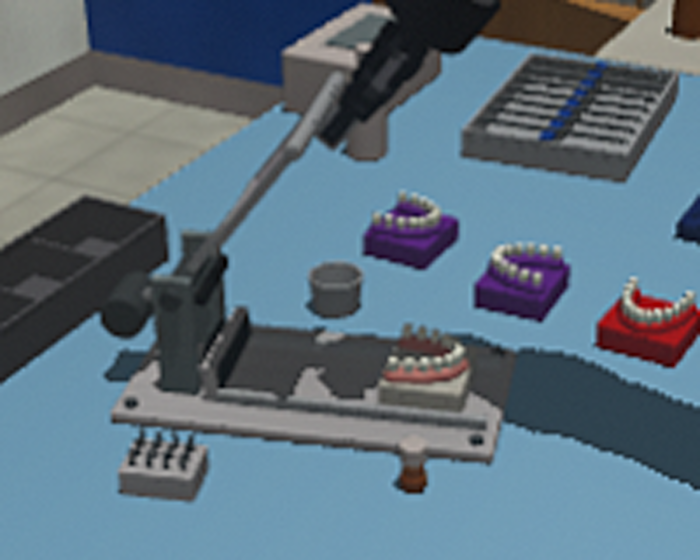

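Emit:
drive_tool:
  rows:
    - [[0,-0.029,0,5,0,-0.4,1],[0,-0.029,0,5,0,-0.4,1],[0,-0.029,0,5,0,-0.4,1],[0,-0.029,0,5,0,-0.4,1],[0,-0.029,0,5,0,-0.4,1],[0,-0.029,0,5,0,-0.4,1],[0,-0.029,0,5,0,-0.4,1],[0,-0.029,0,5,0,-0.4,1],[0,-0.029,0,5,0,-0.4,1],[0,-0.029,0,5,0,-0.4,1],[0,0,0,0,0,0,1]]

```text
t: 10.22
eef_pos: [0.6131, 0.0142, 0.2615]
ee_rot: [[0.897, 0.292, 0.333], [0.271, -0.956, 0.109], [0.35, -0.008, -0.937]]
ft_force: [-0.6, 0.5, -0.4]
finger_gap: 0.0004
```

```bash
python3 st.py; python3 - <<'E'
from h import *
a=shot('side')
im=cv2.cvtColor(a['image'],cv2.COLOR_RGB2BGR)[110:290,170:370]
cv2.imwrite('pics/s4.png',cv2.resize(im,None,fx=3.3,fy=3.3,interpolation=cv2.INTER_CUBIC))
E
```

```text
t 10.225 q [ -1.86  -5.75  -0.14  76.24   6.88 162.4 ] p [0.6131 0.0142 0.2615] stand [ 31.5   0.3 261.5]
R in stand
 [[ 0.9367  0.0076  0.3501]
 [ 0.0045 -0.9999  0.0098]
 [ 0.3501 -0.0076 -0.9367]] F stand [-0.4742  0.6472 -0.3969] gap 0.0004245332700537047
```

View pics/s4.png

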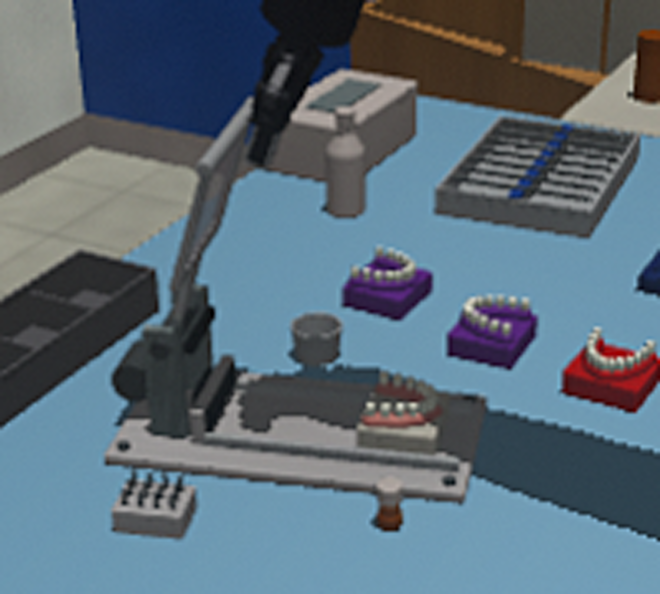

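Emit:
drive_tool:
  rows:
    - [[0,0,0,-6,0,0,1],[0,0,0,-12,0,0,1],[0,0,0,-25,0,0,1],[0,-0.12,0,-28,0,0,0.5],[0,-0.12,0,-28,0,0,0.5],[0,-0.118,0,-28,0,0,0.5],[0,0,0,-28,0,0,0.5],[0,0,0,-28,0,0,0.5],[0,0,0,0,0,0,0.5]]

```text
t: 11.4
eef_pos: [0.441, -0.038, 0.2273]
ee_rot: [[0.957, 0.291, -0.001], [0.291, -0.957, 0.007], [0.001, -0.007, -1.0]]
ft_force: [-0.5, 0.0, -0.2]
finger_gap: 0.0424
```

```bash
python3 st.py; python3 - <<'E'
from h import *
a=shot('side');b=shot('top');pickle.dump((a,b),open('c1.pkl','wb'))
im=cv2.cvtColor(a['image'],cv2.COLOR_RGB2BGR)[110:290,170:370]
cv2.imwrite('pics/s5.png',cv2.resize(im,None,fx=3.3,fy=3.3,interpolation=cv2.INTER_CUBIC))
im=cv2.cvtColor(b['image'],cv2.COLOR_RGB2BGR)[120:260,220:350]
cv2.imwrite('pics/t5.png',cv2.resize(im,None,fx=4,fy=4,interpolation=cv2.INTER_CUBIC))
q=[.583,.005,np.radians(16.55)]
for c,n in((a,'s'),(b,'t')):
    for m in manip.silhouettes(c,'jaw_model'):
        W=cloud(c)[m['pixels']]; d=W[:,:2]-q[:2]; cc,s=np.cos(q[2]),np.sin(q[2])
        X=np.c_[cc*d[:,0]+s*d[:,1],-s*d[:,0]+cc*d[:,1],W[:,2]]*1000; X=X[X[:,2]>20]
        if len(X) and abs(np.median(X[:,1]))<50: print(n,m['p'],len(X),np.percentile(X,[1,50,99],axis=0).round())
E
```

```text
t 11.4 q [ -5.18  -9.61  -4.47  95.23   0.4  157.91] p [ 0.441  -0.038   0.2273] stand [-148.3   -0.8  227.3]
R in stand
 [[ 1.      0.0062  0.001 ]
 [ 0.0062 -1.      0.007 ]
 [ 0.001  -0.007  -1.    ]] F stand [-0.4244  0.1581 -0.1639] gap 0.042358815447845435
s 0.82 534 [[-128.  -31.   21.]
 [ -95.   26.   41.]
 [ -59.   43.   60.]]
```

View pics/s5.png

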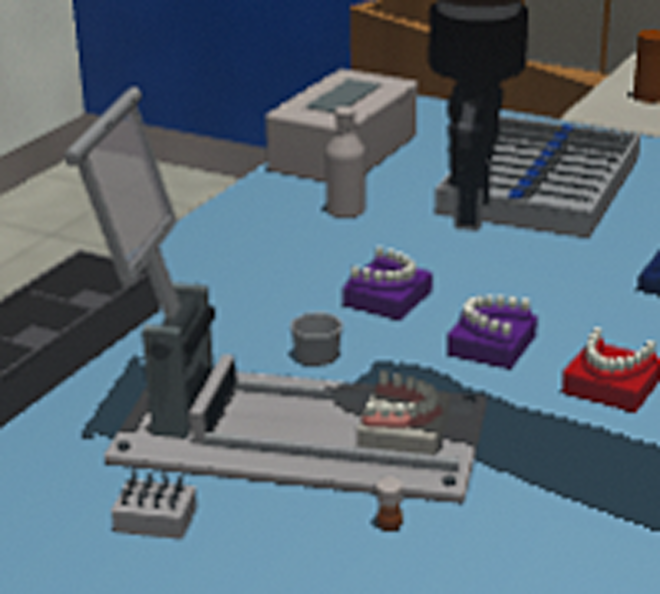

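View pics/t5.png

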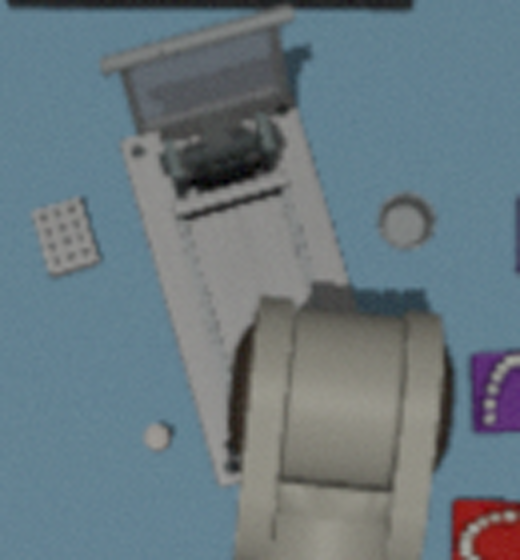

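Emit:
drive_tool:
  rows:
    - [[0,0,0,-15,0,0,0.5],[0,0,0,-15,-1,25,0.5],[0,0,0,-1,0,40,0.5],[0,0,0,0,0,40,0.5],[0,0,0,0,0,40,0.5],[0,0,0,0,0,30,0.5],[0.007,0,0.006,0,0,15,0.5],[0,0,0,0,0,10,0.5],[0,0,0,0,0,7,0.5],[0,0,0,0,0,0,0.5]]

```text
t: 12.85
eef_pos: [0.4123, -0.0441, 0.0201]
ee_rot: [[0.958, 0.286, -0.004], [0.286, -0.958, 0.014], [-0.0, -0.014, -1.0]]
ft_force: [-0.2, 0.6, -0.8]
finger_gap: 0.0424
```

```bash
python3 st.py; python3 - <<'E'
from h import *
a=shot('side')
im=cv2.cvtColor(a['image'],cv2.COLOR_RGB2BGR)[160:290,190:350]
cv2.imwrite('pics/s6.png',cv2.resize(im,None,fx=4.5,fy=4.5,interpolation=cv2.INTER_CUBIC))
E
```

```text
t 12.85 q [ -6.62 -12.18 -29.65  72.86   0.75 156.75] p [ 0.4123 -0.0441  0.0201] stand [-177.6    1.6   20.1]
R in stand
 [[ 1.      0.0013 -0.0001]
 [ 0.0013 -0.9999  0.0144]
 [-0.     -0.0144 -0.9999]] F stand [-0.0069  0.6327 -0.7744] gap 0.04241062990550998
```

View pics/s6.png

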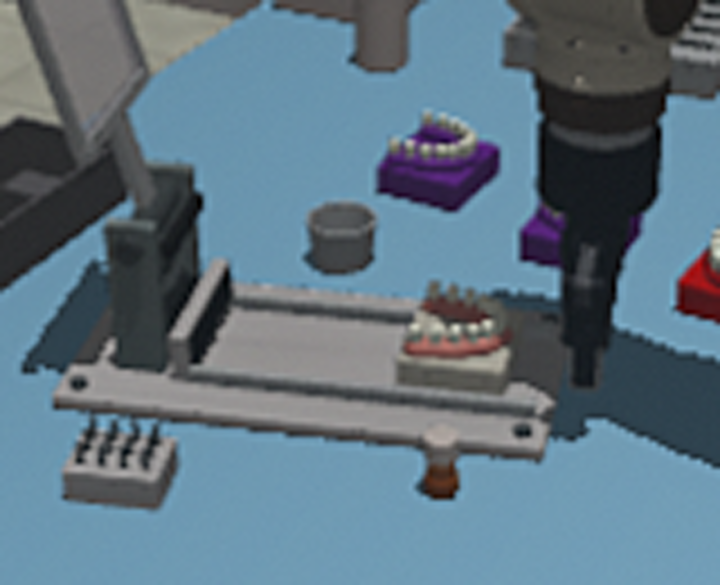

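Emit:
drive_tool:
  rows:
    - [[-0.014,0,0,10,1,0,0.5],[0,0,0,10,0,0,0.5],[0,0,0,8,0,0,0.5],[0,0,0,4,0,0,0.5],[0,0,0,4,0,0,0.5],[0,0,0,4,0,0,0.5],[0,0,0,6,0,0,0.5],[0,0,0,6,0,0,0.5],[0,0,0,6,0,0,0.5],[0,0,0,6,0,0,0.5]]

```text
t: 14.15
eef_pos: [0.4742, -0.0266, 0.0199]
ee_rot: [[0.958, 0.286, -0.0], [0.286, -0.958, 0.0], [-0.0, -0.0, -1.0]]
ft_force: [-1.1, -0.7, -0.8]
finger_gap: 0.0427
```

```bash
python3 st.py; python3 - <<'E'
from h import *
a=shot('side')
im=cv2.cvtColor(a['image'],cv2.COLOR_RGB2BGR)[160:290,190:350]
cv2.imwrite('pics/s7.png',cv2.resize(im,None,fx=4.5,fy=4.5,interpolation=cv2.INTER_CUBIC))
E
```

```text
t 14.15 q [ -3.22  -3.89 -22.34  71.57   0.02 160.15] p [ 0.4742 -0.0266  0.0199] stand [-113.3    0.7   19.9]
R in stand
 [[ 1.      0.0013 -0.0003]
 [ 0.0013 -1.      0.0004]
 [-0.0003 -0.0004 -1.    ]] F stand [-1.2217 -0.3576 -0.7665] gap 0.04273845767316583
```

View pics/s7.png

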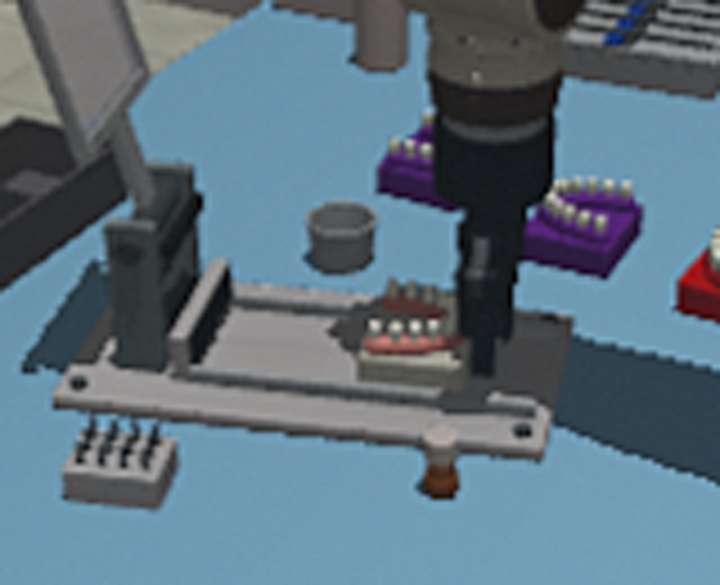

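Emit:
drive_tool:
  rows:
    - [[0,0,0,6,0,0,0.5],[0,0,0,6,0,0,0.5],[0,0,0,6,0,0,0.5],[0,0,0,6,0,0,0.5],[0,0,0,6,0,0,0.5],[0,0,0,6,0,0,0.5],[0,0,0,6,0,0,0.5],[0,0,0,6,0,0,0.5],[0,0,0,6,0,0,0.5],[0,0,0,6,0,0,0.5],[0,0,0,6,0,0,0.5],[0,0,0,6,0,0,0.5],[0,0,0,6,0,0,0.5],[0,0,0,6,0,0,0.5]]

```text
t: 15.95
eef_pos: [0.5546, -0.0026, 0.0199]
ee_rot: [[0.958, 0.286, -0.0], [0.286, -0.958, 0.0], [-0.0, -0.0, -1.0]]
ft_force: [-1.7, 0.1, 1.1]
finger_gap: 0.0426
```

```bash
python3 st.py; python3 - <<'E'
from h import *
a=shot('side')
im=cv2.cvtColor(a['image'],cv2.COLOR_RGB2BGR)[160:290,190:350]
cv2.imwrite('pics/s8.png',cv2.resize(im,None,fx=4.5,fy=4.5,interpolation=cv2.INTER_CUBIC))
E
```

```text
t 15.95 q [ -0.28   6.93 -11.28  71.81   0.02 163.1 ] p [ 0.5546 -0.0026  0.0199] stand [-29.3   0.8  19.9]
R in stand
 [[ 1.      0.0012 -0.0002]
 [ 0.0012 -1.      0.0004]
 [-0.0002 -0.0004 -1.    ]] F stand [-1.6309  0.6064  1.0532] gap 0.042593827663871105
```

View pics/s8.png

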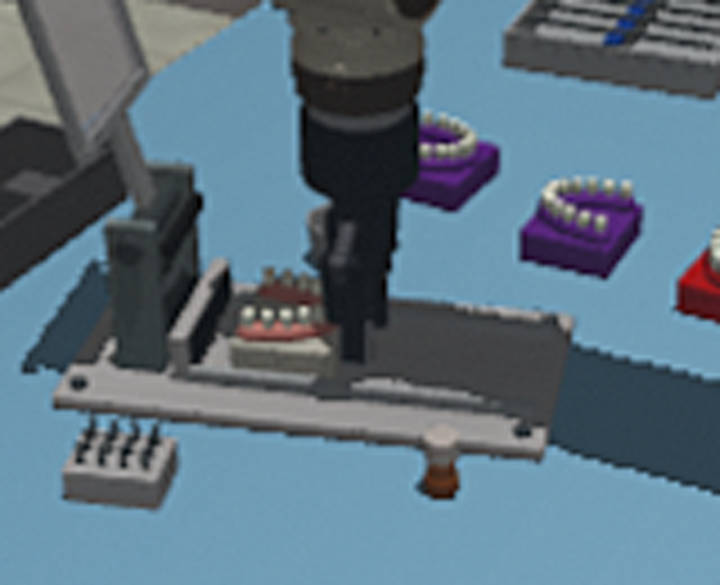

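Emit:
drive_tool:
  rows:
    - [[0,0,0,4,0,0,0.5],[0,0,0,4,0,0,0.5],[0,0,0,4,0,0,0.5],[0,0,0,3,0,0,0.5],[0,0,0,2,0,0,0.5],[0,0,0,1,0,0,0.5]]

```text
t: 16.75
eef_pos: [0.5716, 0.0025, 0.0198]
ee_rot: [[0.958, 0.286, -0.0], [0.286, -0.958, 0.0], [-0.0, -0.0, -1.0]]
ft_force: [-0.8, 0.3, -0.7]
finger_gap: 0.0426
```

```bash
python3 st.py
```

```text
t 16.75 q [  0.24   9.19  -8.77  72.07   0.02 163.62] p [0.5716 0.0025 0.0198] stand [-11.7   0.9  19.8]
R in stand
 [[ 1.      0.0013 -0.0003]
 [ 0.0013 -1.      0.0005]
 [-0.0003 -0.0005 -1.    ]] F stand [-0.7351  0.5055 -0.6904] gap 0.04259757425614967
```

Emit:
drive_tool:
  rows:
    - [[0,0,0,1.5,0,0,0.5],[0,0,0,1.5,0,0,0.5],[0,0,0,1,0,0,0.5],[0,0,0,1,0,0,0.5]]

```text
t: 17.25
eef_pos: [0.5764, 0.0039, 0.0199]
ee_rot: [[0.958, 0.286, -0.0], [0.286, -0.958, 0.0], [-0.0, -0.0, -1.0]]
ft_force: [-0.5, -0.1, -0.2]
finger_gap: 0.043
```

```bash
python3 st.py; python3 - <<'E'
from h import *
a=shot('side')
im=cv2.cvtColor(a['image'],cv2.COLOR_RGB2BGR)[190:270,200:300]
cv2.imwrite('pics/s9.png',cv2.resize(im,None,fx=7,fy=7,interpolation=cv2.INTER_CUBIC))
E
```

```text
t 17.25 q [  0.38   9.82  -8.04  72.16   0.02 163.75] p [0.5764 0.0039 0.0199] stand [-6.7  0.8 19.9]
R in stand
 [[ 1.      0.0013 -0.0002]
 [ 0.0013 -1.      0.0004]
 [-0.0002 -0.0004 -1.    ]] F stand [-0.5318  0.0944 -0.2369] gap 0.04295222383180284
```

View pics/s9.png

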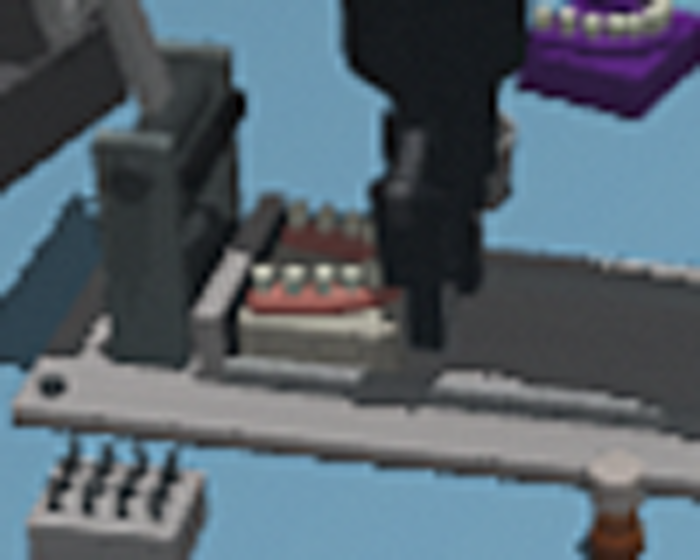

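Emit:
drive_tool:
  rows:
    - [[0,0,0,1,0,0,0.5],[0,0,0,1,0,0,0.5],[0,0,0,1,0,0,0.5]]

```text
t: 17.68
eef_pos: [0.5776, 0.0042, 0.0198]
ee_rot: [[0.958, 0.286, -0.004], [0.286, -0.958, -0.001], [-0.004, -0.0, -1.0]]
ft_force: [-12.5, -4.0, 7.3]
finger_gap: 0.043
```

Emit:
drive_tool:
  rows:
    - [[0,0,0,1,0,0,0.5],[0,0,0,1,0,0,0.5]]

```text
t: 17.92
eef_pos: [0.5777, 0.0042, 0.0198]
ee_rot: [[0.958, 0.286, -0.007], [0.286, -0.958, -0.002], [-0.007, -0.0, -1.0]]
ft_force: [-23.5, -7.0, 13.5]
finger_gap: 0.0425
```

Emit:
drive_tool:
  rows:
    - [[0,0,0,-1,0,0,0.5],[0,0,0,-1,0,0,0.5],[0,0,0,-1,0,0,0.5],[0,0,0,-1,0,0,0.5],[0,0,0,-4,0,0,0.5],[0,0,0,-8,0,0,0.5],[0,0,0,-15,0,0,0.5],[0,0,0,-20,0,0,0.5],[0,0,0,-30,0,0,0.5],[0,0,0,-30,0,0,0.5],[0,0,0,-20,0,-30,0.5],[0,0,0,-30,0,-40,0.5],[0,0,0,-30,0,-40,0.5],[0,0,0,-30,20,-30,0.5],[0,0,0,-30,30,0,0.5],[0,0,0,-20,40,0,0.5],[0,0,0,0,40,0,0.5],[0,0,0,0,40,0,0.5],[0,0,0,0,40,0,0.5],[0,0,0,0,0,0,0.5]]

```text
t: 20.42
eef_pos: [0.3809, -0.275, 0.1591]
ee_rot: [[0.959, 0.284, -0.001], [0.284, -0.959, 0.001], [-0.001, -0.001, -1.0]]
ft_force: [-0.4, 0.8, 0.4]
finger_gap: 0.0426
```

```bash
python3 st.py; python3 - <<'E'
from h import *
a=shot('side');b=shot('top');pickle.dump((a,b),open('c2.pkl','wb'))
im=cv2.cvtColor(a['image'],cv2.COLOR_RGB2BGR)[150:270,190:340]
cv2.imwrite('pics/s10.png',cv2.resize(im,None,fx=5,fy=5,interpolation=cv2.INTER_CUBIC))
im=cv2.cvtColor(b['image'],cv2.COLOR_RGB2BGR)[110:250,215:345]
cv2.imwrite('pics/t10.png',cv2.resize(im,None,fx=4.2,fy=4.2,interpolation=cv2.INTER_CUBIC))
q=[.583,.005,np.radians(16.55)]
for c,n in((a,'s'),(b,'t')):
    W=cloud(c).reshape(-1,3); d=W[:,:2]-q[:2]; cc,s=np.cos(q[2]),np.sin(q[2])
    X=np.c_[cc*d[:,0]+s*d[:,1],-s*d[:,0]+cc*d[:,1],W[:,2]]*1000; X=X[~np.isnan(X[:,0])]
    m=(X[:,2]>26)&(X[:,2]<70)&(X[:,0]<64)&(X[:,0]>-150)&(abs(X[:,1])<60); print(n,'jaw',m.sum(),np.percentile(X[m],[2,50,98],axis=0).round())
    for y0 in(-30,0,30):
        k=m&(abs(X[:,1]-y0)<10); print(y0,k.sum(),X[k,0].min() if k.any() else None)
    m=(X[:,2]>250)&(X[:,2]<320)&(X[:,0]>60)&(X[:,0]<250)&(abs(X[:,1])<100); print(n,'guard top',m.sum(),np.percentile(X[m],[2,50,98],axis=0).round())
E
```

```text
t 20.425 q [-35.82  -6.78  -9.52  87.33  -0.01 127.69] p [ 0.3809 -0.275   0.1591] stand [-273.5 -210.8  159.1]
R in stand
 [[ 1.     -0.0011 -0.0009]
 [-0.0011 -1.      0.0009]
 [-0.0009 -0.0009 -1.    ]] F stand [-0.1739  0.898   0.3522] gap 0.04260352324958661
s jaw 408 [[  6. -31.  27.]
 [ 31.  23.  42.]
 [ 63.  43.  60.]]
-30 31 -25.395054758937714
0 50 6.196590404966025
30 171 6.3870944610505385
s guard top 433 [[146. -59. 251.]
 [153.  14. 276.]
 [162.  79. 295.]]
t jaw 435 [[-100.  -49.   26.]
 [  31.    1.   40.]
 [  63.   47.   61.]]
-30 91 5.220880446023818
0 100 4.691394132474979
30 90 4.959746365462831
t guard top 399 [[147. -69. 251.]
 [154.   0. 289.]
 [164.  70. 300.]]
```

View pics/s10.png

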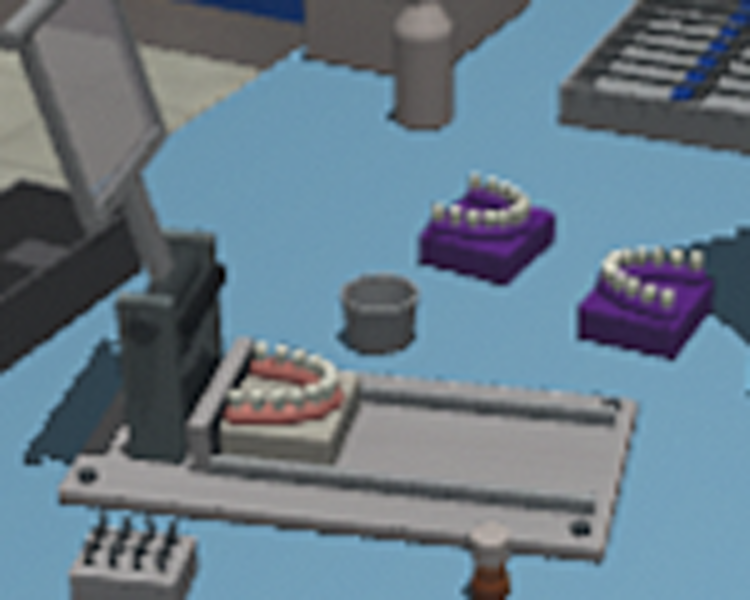

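View pics/t10.png

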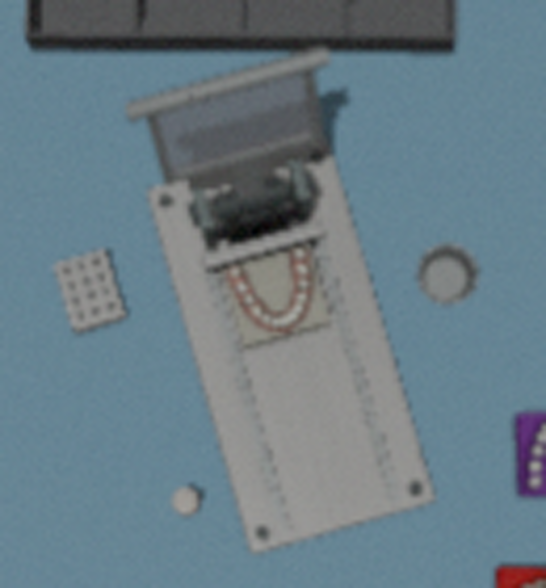

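The model sits square against the stop: its front face is at stand x ≈ 5 mm on the left, middle and right. The guard is raised, and the things standing by are where they were. I'm handing in.

```bash
python3 -c "
from plant import manip
print(manip.job_done())"
```

```text
the job is handed in; nothing more can be done
None
```

The job is handed in, done in the order asked: the guard is raised and staying up, and the plaster jaw model is squarely against the back stop. By the arm's clock it took about 20.5 s.

- **Guard:** I put the closed fingertips under the front bar and followed its arc at about 0.2 rad/s to a little over 0.8 rad, past the balance point. Force readings there stayed under 1 N. It then went on up to its stop by itself. In the last camera readings the bar was at stand x about 155 mm and 290 mm high, which fits fully raised.
- **Jaw model:** I pushed the pinkish plaster model on the plate, not the purple or red ones, with both fingertips of the half-open gripper. It slid along the plate with 1–2 N readings until the force rose to about 24 N sideways and 13 N vertically on the stop, and then I backed off. From the top camera its front face is at stand x about 5 mm at left, middle and right, which matches home.
- **Other things:** The jar beside the stand, the cup, the bur block and the look-alike models in view look unmoved. I did not measure them again, and I did not recheck the second jar, the probe or the pad; the arm passed well clear of them.

**Disagreements in the checks:**
- The two cameras differed by about 6 mm in y. I used a joint fit of both, mostly set by the top camera.
- While I was tilting the tool, joint 2 came close to its range limit (-48.47 against -48.56) and the tip drifted about 11 mm sideways in free air. I corrected that before touching the guard.

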